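# Padlock the tool chest

## Robot

A 7-joint arm with a two-finger parallel gripper is mounted at the origin on the work surface. World frame = base frame: x ahead of the robot, y to its left, z up, the work surface at z = 0. Lengths are in mm, angles in degrees, forces in N, time in s.
With the tool pointing down it reaches from about 375 to 925 mm from the base axis. Payload 3.1 kg.
Tool frame: the origin (TCP) lies on the centre line of the jaws, within the pads' length; the fingertips stand 17 mm ahead of it and the grasp point (between the pads) lies 2 mm behind it; x points along the fingers, y is the direction in which the jaws open and shut, and the axes are right-handed (so a half turn about x gives the same grasp; the last joint's range is limited). The gripper opens to 85 mm and grips with 20 to 120 N. Pads are 22 mm wide; open, the fingers measure 114 mm over their backs; the gripper's body (76 mm by 85 mm) begins 54 mm behind the grasp point. The pads swing forward as they close: fully open they stand 13 mm farther back than shut.
Start: joints at [-68.686, 21.939, 2.515, 91.553, -1.026, 66.532, -2.859], TCP at [294.24, 579.591, 248.269] pointing down, gripper open.
Joint ranges: [-149.38, 149.38], [-23.57, 123.04], [-84.95, 90], [0, 143.3], [-89.99, 269.99], [3.08, 112.72], [-163.45, 163.45]. Speed limits (degrees/s): [159.86, 159.86, 180, 180, 180, 180, 180].

## Interface

Orientations are given as a 3x3 rotation matrix whose columns are the frame's x, y, z axes.
In Python, from rig import monitor, optics, env, finder gives the robot as it stands. The module is installed in compiled form; this text tells all that it offers.
- The arm moves only by the shell command python3 -m crank 'ROWS' [FORCE]. ROWS is JSON, a list of rows, each a list of 3 entries, a list of its own where there are three numbers: the shift along the world's x, y, z in mm, then the turn, a rotation vector about the world's x, y, z in rad, then the gripper command: -1 is fully open, 1 is shut, values between are in proportion. In form: [[[tx, ty, tz], [wx, wy, wz], fingers], ...]. A call has 1 to 12 rows; each row shifts and turns the commanded pose from where the row before left it; what a row does not reach is not made up. A row lasts 1/10 s, in which the tool goes at most 50 mm and 8.59 degrees, less where a joint would pass 70% of its speed; a pose out of reach is approached as far as the arm can. A call is refused whole if a number of a shift passes 50 or a number of a turn 0.15, either way. A call with a gripper value outside its range is refused whole. The fingers move at their own pace and stop on an object; FORCE is the grip in N (left out, the last holds). Time passes only in rows, so rows that do not move let the fingers close. It gives the time, the measured TCP pose, the force and the opening at its end, in the units of the state.
- monitor.read_state(): the state, without advancing time (a new reading comes with each control period).
- optics.snapshot(name): name is "side" or "top"; returns a dict with "pixels" (480x640x3 uint8, red, green, blue), "K" (3x3 intrinsics, pixels), "k1" (the pictures are not rectified: a ray, as slopes to the right and down, at radius r is drawn at 1 + k1 r^2 times it, then the intrinsics apply), "rvec" (rotation vector, rad) and "tvec" (3), from world to camera coordinates, as OpenCV has them. Camera axes: x right, y down, z forward; pixel columns grow to the right and rows downward; lengths in mm; the calibration is good to about 2 mm. A picture is of the moment at which its call begins. There is no depth.
- env.hand_in(): hands the job in, once; it reports no verdict.
Trained networks look in the newest picture that a camera, given by its name, has taken for a name from the list of things; names that differ only in an ending like _2 or _b are one class to them, and where a whole thing is asked for, a point or a joint stands for the part that bears it (a point fixed in the world has none). Each returns a list of dicts, best first, with "p" (0 to 1); they miss things now and then, are a little off and sometimes report something else, mostly with a low value. They report only what shows in the picture. A call takes as long as a camera call.
- finder.spot_in(label, camera): "location" ([column, row] in pixels, amid what is visible of it).
- finder.silhouettes(label, camera): "pixels" (480x640 bool, what is visible of it) and "location" ([column, row] in pixels, amid what is visible of it).
The state is a dict: "time_s": time; "joint_pos": joint angles; "joint_velocities": joint speeds; "joint_efforts": joint torques, N m; "tool_pos": TCP position; "ee_rot": TCP orientation; "contact_force": force on the tool from outside, world axes, zero at the start; "wrist_torque": the same for the moment, N m; "grip_width": finger opening in mm.
Only numpy, scipy, OpenCV 4.12 (cv2) and the standard library are available. Lean on these libraries where they do the work, as an engineer would, in place of code of your own. Each camera call takes 0.05 s, during which the arm holds its last target.

## Task

Lock the tool chest: lift the loose shackle out of its wooden stand, put its two legs through the hasp plate into the two holes of the lock case, and press it down until the hidden catch clicks, so that it stays down when you let go. Press firmly but never force it or jam it: stop as soon as it has clicked, before it is driven hard onto its stop. Leave the other things on the bench where they are.

Things in the scene. Friction and masses are not known exactly. Their poses are not given: they have to be found in the camera images.
- shackle_grip (a point): Centre of the flat-sided black sleeve, 16 (x) by 36 (y) by 16 mm (z), on the bow of the loose steel U-shaped shackle (96 mm tall, 56 wide, 0.15 to 0.25 kg). Pinch it here from above, across x. z is up, away from the legs; y runs along the bow. The legs are round, 12 mm thick, parallel to z at y = -22 and +22 mm. It may go in either way round (half a turn).
- shackle_feet (a point): Midway between the ends of the shackle's two legs, 88 mm below the sleeve's centre, same axes. The legs taper from 12 mm to 5 mm over their last 10 mm and have a groove for the catch 10 to 19 mm above their ends.
- lock_mouth (a point): Midway between the two eyes in the top face of the steel hasp plate, 150 mm above the bench, on the robot's side of the chest. z up, y from eye to eye, x into the chest. Eyes 18 mm square at y = -22 and +22 mm, plate 5 mm thick. Set loosely in, the shackle rests on a sprung ejector, sleeve centre 58 mm above this point, and springs back there if let go before the click.
- case_mouth (a point): Midway between the two holes in the top of the lock case, 6 mm under lock_mouth, same axes; holes 14 mm square at y = -22 and +22 mm. Push grows to 10 to 18 N, then drops by several N at the click, which comes with the sleeve centre 30 to 44 mm above lock_mouth: just where differs from lock to lock and is hidden. 2 mm below is a hard stop: over 22 N on it is damage.
- chest: Fixed grey steel tool chest, 200 mm (x) by 400 mm (y), lid as high as the hasp plate, its handle 21 mm higher; origin at the centre of its underside, lock on its -x side, 117 mm from the centre.
- stand_top (a point): Centre of the upper face of the fixed timber stand, 45 mm (x) by 85 mm (y) by 80 mm high; y runs from hole to hole. The shackle's legs stand 35 mm deep in its two 14 mm square holes at y = -22 and +22 mm.
- paint_tin: Paint tin, 80 mm across, 100 mm tall, bystander; origin at the centre of its underside.
- jar: Glass jar, 70 mm across, 100 mm tall, bystander; origin at the centre of its underside.
- spray_can: Spray can, 56 mm across, 170 mm tall, bystander; origin at the centre of its underside.
- screwdriver: Screwdriver lying on the bench, bystander; its handle points along its -x.

How it is judged (in metres and radians):
On the way:
1. both legs stand in the holes of the lock case, the shackle not yet pressed home (z of shackle_grip in the frame of lock_mouth between 0.048 and 0.066 m and horizontal distance between shackle_grip and lock_mouth below 0.01 m and angle between the z axis of shackle_grip and the z axis of lock_mouth, either way round below 0.15 rad), for 0.05 s.
At the end, for the whole second after the job is handed in: The shackle stands upright in the lock (sleeve centre within 10 mm sideways of the point between the eyes, tilt under 0.15 rad), caught by the latch: sleeve centre less than 48 mm above the hasp plate, let go and at rest (z of shackle_grip in the frame of lock_mouth between 0.022 and 0.048 m and horizontal distance between shackle_grip and lock_mouth below 0.01 m and angle between the z axis of shackle_grip and the z axis of lock_mouth, either way round below 0.15 rad and linear speed of shackle below 0.02 m/s); the robot touches nothing.
It fails at once if the shackle is forced on past the click: more than 22 N on the end stop under its feet (contact force between shackle and carrier_c0 above 22 N).
It fails at once if the shackle is jammed: more than 45 N between shackle and chest or lock (contact force between shackle and chest above 45 N).
It fails at once if a bystander is moved by more than 30 mm (distance of any of paint_tin, jar, spray_can, screwdriver from where it was at the start of the episode above 0.03 m).
It also fails if it takes over 58 s, if anything falls off the work surface, if the arm or the gripper's body presses on something with over 40 N, if the wrist force passes 120 N, or if a joint passes its speed limit or range.

## Working session

There is one attempt and no reset: what is moved stays moved. The work goes in short steps, Python scripts to look and compute and a shell command to move; the robot and the scene stay as the last step left them, time stands still between calls to the robot, and variables do not carry over. Pictures are saved under pics/ and viewed, and the job is handed in when it is done.

```bash
mkdir -p pics; ls; cat > h.py <<'E'
import numpy as np, cv2
from rig import monitor, optics, env, finder
def snap(n,fn=None):
    s=optics.snapshot(n)
    if fn: cv2.imwrite('pics/'+fn,cv2.cvtColor(s['pixels'],cv2.COLOR_RGB2BGR))
    return s
def D(s): return np.array([s['k1'],0,0,0,0],float)
def proj(s,P):
    p,_=cv2.projectPoints(np.array(P,float).reshape(-1,1,3),np.array(s['rvec'],float),np.array(s['tvec'],float),np.array(s['K'],float),D(s)); return p.reshape(-1,2)
def ray(s,px):
    u=cv2.undistortPoints(np.array(px,float).reshape(-1,1,2),np.array(s['K'],float),D(s)).reshape(-1,2)
    R=cv2.Rodrigues(np.array(s['rvec'],float))[0]; C=-R.T@np.array(s['tvec'],float)
    d=np.c_[u,np.ones(len(u))]@R; return C,d/np.linalg.norm(d,axis=1)[:,None]
def atz(s,px,z):
    C,d=ray(s,px); return C+d*((z-C[2])/d[:,2])[:,None]
def tri(s1,p1,s2,p2):
    C1,d1=ray(s1,p1);C2,d2=ray(s2,p2);d1=d1[0];d2=d2[0]
    A=np.c_[d1,-d2];t=np.linalg.lstsq(A,C2-C1,rcond=None)[0]
    a=C1+t[0]*d1;b=C2+t[1]*d2;return (a+b)/2,np.linalg.norm(a-b)
E
python3 - <<'E'
from h import *
np.set_printoptions(precision=1,suppress=True)
S={n:snap(n,n+'0.png') for n in('side','top')}
for n,s in S.items():
    print(n,s['K'],s['k1'],ray(s,[320,240]))
    for l in ['shackle_grip','shackle_feet','lock_mouth','case_mouth','chest','stand_top','paint_tin','jar','spray_can','screwdriver']:
        print(l,[(np.round(d['location']),round(d['p'],2)) for d in finder.spot_in(l,n)][:3])
print(monitor.read_state())
E
```

```text
pics
side [[609.2   0.  315.8]
 [  0.  609.2 244. ]
 [  0.    0.    1. ]] -0.13490546333679387 (array([-207. , -831. ,  960.3]), array([[ 0.5,  0.6, -0.6]]))
shackle_grip [(array([185., 212.]), 0.61)]
shackle_feet [(array([183., 209.]), 0.56)]
lock_mouth [(array([369., 245.]), 0.87)]
case_mouth []
chest [(array([366., 243.]), 0.86)]
stand_top [(array([191., 237.]), 0.8)]
paint_tin [(array([344., 370.]), 0.89)]
jar [(array([243., 176.]), 0.56)]
spray_can [(array([478., 354.]), 0.83)]
screwdriver [(array([276., 302.]), 0.93), (array([346., 373.]), 0.7)]
top [[622.1   0.  326.9]
 [  0.  622.1 233.5]
 [  0.    0.    1. ]] -0.02794344853705451 (array([ 259.5,  -12.5, 1773.1]), array([[ 0.1,  0. , -1. ]]))
shackle_grip [(array([213., 287.]), 0.56)]
shackle_feet [(array([209., 286.]), 0.67), (array([336., 192.]), 0.29)]
lock_mouth [(array([328., 273.]), 0.58), (array([339., 190.]), 0.55)]
case_mouth [(array([337., 188.]), 0.74)]
chest [(array([334., 189.]), 0.58)]
stand_top [(array([218., 292.]), 0.56), (array([209., 289.]), 0.2)]
paint_tin [(array([423., 296.]), 0.96)]
jar [(array([170., 190.]), 0.91)]
spray_can [(array([481., 219.]), 0.85)]
screwdriver [(array([327., 274.]), 0.91)]
{'time_s': 1.1, 'joint_pos': array([-68.7,  21.9,   2.5,  91.6,  -1. ,  66.5,  -2.9]), 'joint_velocities': array([-0. ,  0. ,  0. , -0.1, -0.1,  0.1, -0. ]), 'joint_efforts': array([  0. , -43.3,   1. , -25. ,   0. ,   0. ,   0. ]), 'tool_pos': array([294.2, 579.6, 248.3]), 'ee_rot': array([[ 0. ,  0.5,  0.9],
       [-0. ,  0.9, -0.5],
       [-1. , -0. ,  0. ]]), 'contact_force': array([-0. , -1.4,  0.6]), 'wrist_torque': array([ 0.,  0., -0.]), 'grip_width': 85.46150542087535}
```

View pics/side0.png

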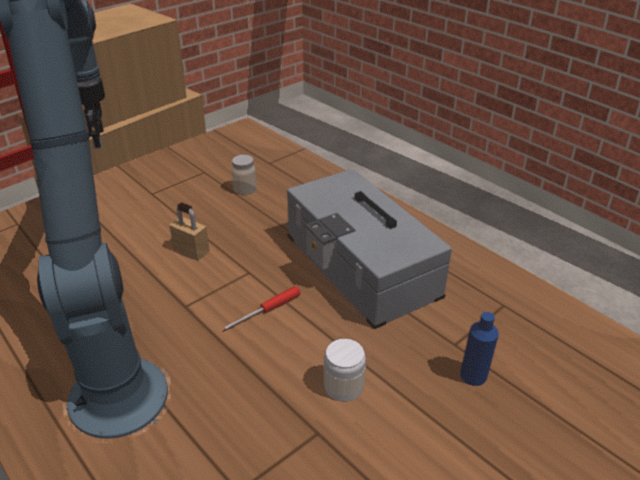

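View pics/top0.png

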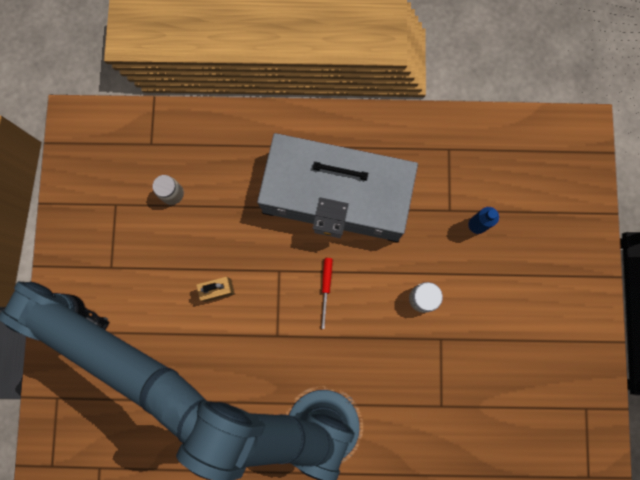

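```bash
python3 - <<'E'
import cv2
a=cv2.imread('pics/side0.png');b=cv2.imread('pics/top0.png')
cv2.imwrite('pics/c1.png',cv2.resize(a[160:300,140:260],None,fx=4.2,fy=4.2,interpolation=2))
cv2.imwrite('pics/c2.png',cv2.resize(a[200:320,270:420],None,fx=5,fy=5,interpolation=2))
cv2.imwrite('pics/c3.png',cv2.resize(b[140:330,180:430],None,fx=3.2,fy=3.1,interpolation=2))
E
```

```text
(no output)
```

View pics/c1.png

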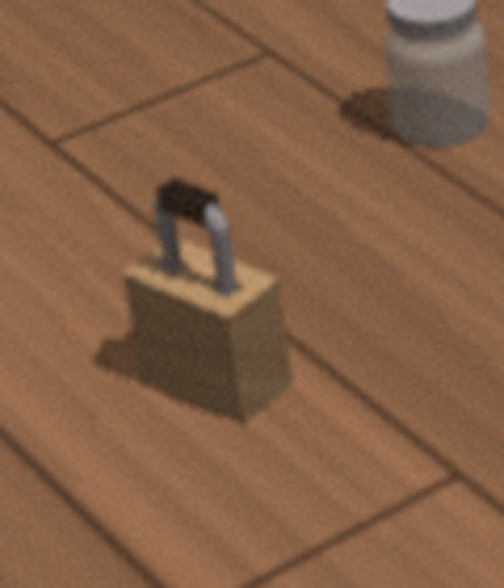

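View pics/c2.png

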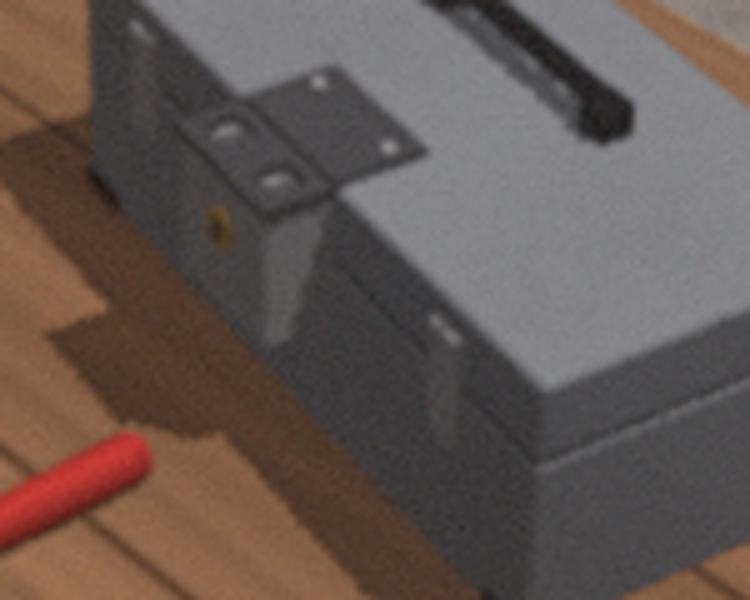

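View pics/c3.png

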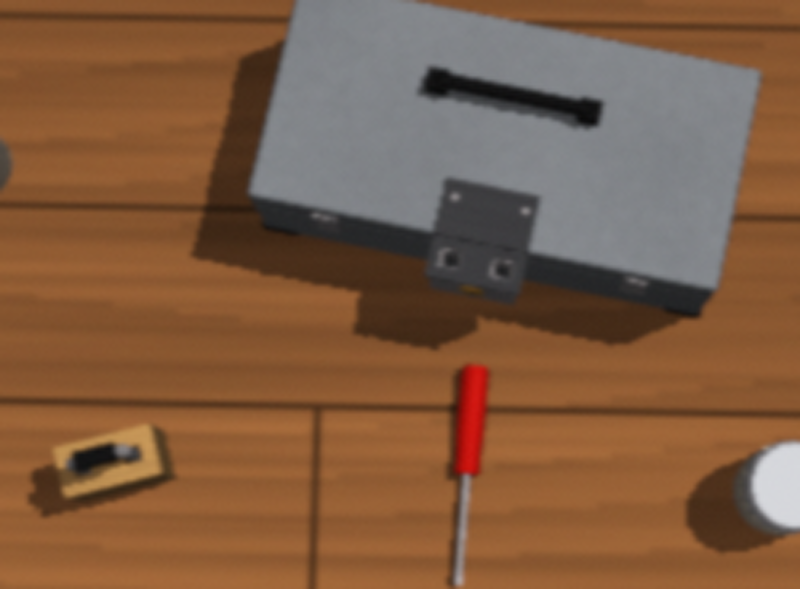

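```bash
cat > fit.py <<'E'
from h import *
from scipy.optimize import least_squares
np.set_printoptions(precision=2,suppress=True)
S={n:snap(n) for n in('side','top')}
def fit(obs,x0):
    def res(q,full=False):
        c,s=np.cos(q[2]),np.sin(q[2]); r=[]
        for n,lp,px in obs:
            P=[q[0]+c*lp[0]-s*lp[1],q[1]+s*lp[0]+c*lp[1],lp[2]]
            r.append(proj(S[n],[P])[0]-px)
        return np.array(r) if full else np.array(r).ravel()
    o=least_squares(res,x0,loss='soft_l1'); return o.x,res(o.x,True)
E
python3 - <<'E'
from fit import *
t='top';d='side'
T=lambda x,y:(180+x/3.2,140+y/3.1)
A=lambda x,y:(140+x/4.2,160+y/4.2)
B=lambda x,y:(270+x/5,200+y/5)
print(atz(S[t],[T(449,259),T(502,269)],150),atz(S[d],[B(228,131),B(279,179)],150))
print('tri eyes',tri(S[t],[T(449,259)],S[d],[B(228,131)]),tri(S[t],[T(502,269)],S[d],[B(279,179)]))
# chest: local x into chest, +y left
obs=[(t,(-100,200,150),T(250,195)),(t,(-100,-200,150),T(718,290)),(t,(100,-200,150),T(760,72)),(t,(100,200,150),(276,135)),
 (d,(-100,-200,150),B(547,390)),(d,(100,-200,150),(446.5,264)),(d,(100,200,150),(352,172)),(d,(-100,200,150),(288.5,191)),
 (t,(-117,22,150),T(449,259)),(t,(-117,-22,150),T(502,269)),(d,(-117,22,150),B(228,131)),(d,(-117,-22,150),B(279,179))]
for o in (obs,obs[:8],obs[8:]):
    q,r=fit(o,[700,0,0]); c,s=np.cos(q[2]),np.sin(q[2]);print('chest',q,'lock',q[0]-117*c,q[1]-117*s,'yaw deg',np.degrees(q[2]));print(r.T)
so=[(t,(22.5,42.5,80),T(54,450)),(t,(22.5,-42.5,80),T(153,425)),(t,(-22.5,-42.5,80),T(165,470)),(t,(-22.5,42.5,80),T(68,498)),
 (d,(-22.5,42.5,80),A(125,270)),(d,(-22.5,-42.5,80),A(235,317)),(d,(22.5,-42.5,80),A(277,278)),(d,(22.5,42.5,80),A(190,243)),]
q,r=fit(so,[430,-300,0.2]);print('stand',q,np.degrees(q[2]));print(r.T)
# sleeve centre tri
print('sleeve',tri(S[t],[T(102,458)],S[d],[A(188,200)]))
E
```

```text
[[540.09  15.78 150.  ]
 [532.25 -28.21 150.  ]] [[539.46  15.56 150.  ]
 [532.04 -27.11 150.  ]]
tri eyes (array([540.  ,  15.89, 149.6 ]), np.float64(0.379321302694907)) (array([531.81, -27.96, 150.67]), np.float64(0.8114563337435928))
chest [650.28 -29.96  -0.19] lock 535.470644978046 -7.411276568603537 yaw deg -11.111900463552237
[[ -1.15   0.07   1.25  -2.14  -1.03   6.61   0.87  -2.75   0.6    0.29
    0.49   0.3 ]
 [  0.75   1.44  -0.06  -1.99   0.47 -16.15  -4.14  -2.4    0.15   0.39
    0.22   0.52]]
chest [649.51 -31.85  -0.19] lock 534.6499629969173 -9.55742998726221 yaw deg -10.98568106934625
[[ -0.41   0.9    1.9   -1.57  -0.39   7.16   0.98  -2.62]
 [  1.22   1.6    0.05  -1.57   1.07 -15.73  -3.76  -1.9 ]]
chest [651.09 -26.57  -0.18] lock 535.917851074504 -5.963559706416127 yaw deg -10.145766622518789
[[ 0.03 -0.22  0.07  0.15]
 [ 0.11  0.07 -0.08  0.1 ]]
stand [368.13 301.56  12.86] 736.7101693896872
[[ 0.42 -0.34 -0.03 -0.01 -0.08 -0.56  1.26 -3.57]
 [-0.68 -0.98  0.42 -0.19  1.1   0.43  0.51 -1.25]]
sleeve (array([364.99, 297.64, 138.84]), np.float64(1.3262118288902995))
```

```bash
python3 - <<'E'
from fit import *
t='top';d='side'
T=lambda x,y:(180+x/3.2,140+y/3.1)
A=lambda x,y:(140+x/4.2,160+y/4.2)
so=[(t,(22.5,42.5,80),T(54,450)),(t,(22.5,-42.5,80),T(153,425)),(t,(-22.5,-42.5,80),T(165,470)),(t,(-22.5,42.5,80),T(68,498)),
 (d,(-22.5,42.5,80),A(125,270)),(d,(-22.5,-42.5,80),A(235,317)),(d,(22.5,-42.5,80),A(277,278))]
q,r=fit(so,[368,301,0.29]);print('stand',q,np.degrees(q[2]));print(r.T)
c,s=np.cos(q[2]),np.sin(q[2])
def P(q,x,y,z): return [q[0]+c*x-s*y,q[1]+s*x+c*y,z]
for n,(u,v) in ((t,(190,268)),(d,(165,195))):
    k=12; im=cv2.resize(cv2.cvtColor(S[n]['pixels'][v:v+48,u:u+54],cv2.COLOR_RGB2BGR),None,fx=k,fy=k,interpolation=2)
    def L(pts,col):
        p=((proj(S[n],pts)-[u,v]+.5)*k).astype(int); cv2.polylines(im,[p],True,col,1)
    L([P(q,x,y,80) for x,y in((22.5,42.5),(22.5,-42.5),(-22.5,-42.5),(-22.5,42.5))],(0,255,0))
    for z in (141,125): L([P(q,x,y,z) for x,y in((8,18),(8,-18),(-8,-18),(-8,18))],(0,0,255))
    cv2.imwrite(f'pics/st_{n}.png',im)
R=monitor.read_state()['ee_rot'];print(np.degrees(np.arctan2(R[1,1],R[0,1])),R)
E
```

```text
stand [367.85 302.07   0.3 ] 17.319061375732957
[[ 0.18 -0.66 -0.18 -0.07 -0.33 -0.58  1.09]
 [-0.4  -1.01  0.34  0.04  1.17  0.32  0.34]]
63.08799582420761 [[-0.    0.45  0.89]
 [ 0.    0.89 -0.45]
 [-1.    0.   -0.  ]]
```

View pics/st_top.png

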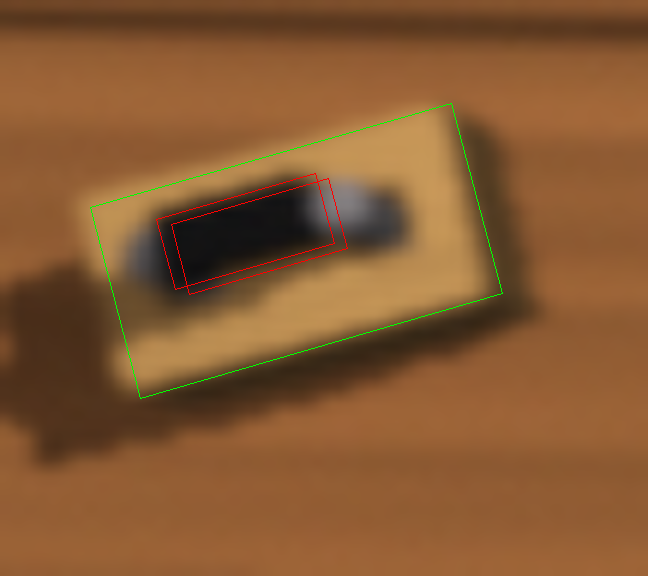

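View pics/st_side.png

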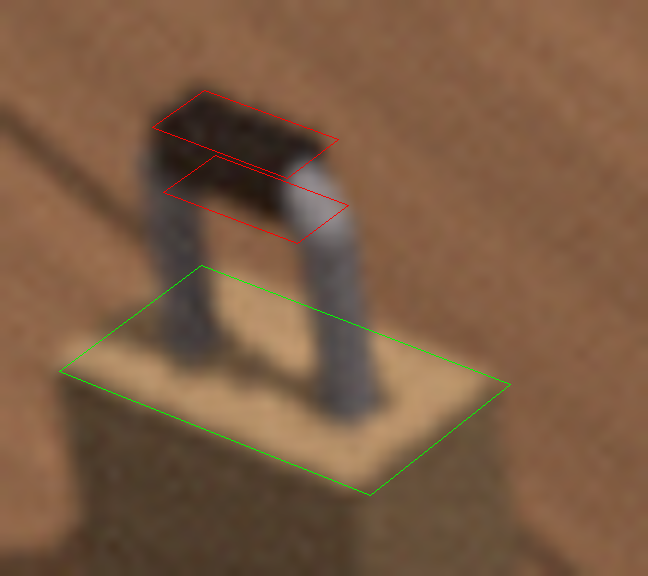

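```bash
python3 - <<'E'
from fit import *
k=12
# measured dark sleeve region by threshold
for n,(u,v) in (('top',(190,268)),('side',(165,195))):
    g=S[n]['pixels'][v:v+48,u:u+54].max(2); m=(g<60)
    if n=='top': m[:, :12]=0; m[26:]=0
    else: m[20:]=0
    nn,lab,st,ce=cv2.connectedComponentsWithStats(m.astype(np.uint8)); i=1+np.argmax(st[1:,4]);print(n,st[i],ce[i]+[u,v])
    c=ce[i]+[u,v]; globals()[n]=c
    ys,xs=np.where(lab==i); w=np.linalg.eigh(np.cov(np.c_[xs,ys].T)); print(np.degrees(np.arctan2(*w[1][::-1,1])))
print(tri(S['top'],[top],S['side'],[side]))
print(atz(S['top'],[top],137),atz(S['side'],[side],133))
q,r=fit([('top',(0,0,137),top),('side',(-2,-3,134),side)],[368,302,0.3]);print(q,r)
E
```

```text
top [13 15 14 10 83] [208.76 287.3 ]
159.16077321705635
side [13  8 13 10 79] [183.52 207.39]
-169.04282809339787
(array([366.31, 306.76, 134.36]), np.float64(1.2414431025340533))
[[366.69 305.95 137.  ]] [[366.72 308.95 133.  ]]
[366.71 305.38  -2.49] [[ 0.22 -0.  ]
 [-0.15 -0.31]]
```

```bash
python3 -m crank '[[[9.1,-34.4,-6],[0,0,-0.1005],-1],[[9.1,-34.4,-6],[0,0,-0.1005],-1],[[9.1,-34.4,-6],[0,0,-0.1005],-1],[[9.1,-34.4,-6],[0,0,-0.1005],-1],[[9.1,-34.4,-6],[0,0,-0.1005],-1],[[9.1,-34.4,-6],[0,0,-0.1005],-1],[[9.1,-34.4,-6],[0,0,-0.1005],-1],[[9.1,-34.4,-6],[0,0,-0.1005],-1],[[0,0,0],[0,0,0],0.1],[[0,0,0],[0,0,0],0.1]]' 60
python3 - <<'E'
from fit import *
for n in S:
    s=snap(n); c=proj(s,[[367,304,150]])[0].astype(int)
    a=s['pixels'][c[1]-50:c[1]+40,c[0]-60:c[0]+60]; cv2.imwrite(f'pics/ab_{n}.png',cv2.resize(cv2.cvtColor(a,cv2.COLOR_RGB2BGR),None,fx=6,fy=6,interpolation=2))
E
```

```text
time_s: 2.4
tool_pos: [367.4, 303.6, 200.4]
ee_rot: [[-0.0, 0.957, 0.291], [0.001, 0.291, -0.957], [-1.0, 0.0, -0.001]]
contact_force: [0.2, 0.3, 0.5]
grip_width: 58.8
```

View pics/ab_side.png

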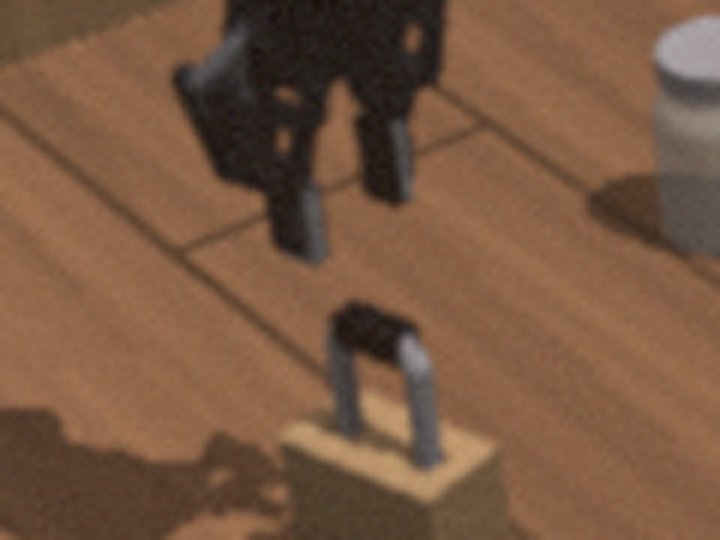

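View pics/ab_top.png

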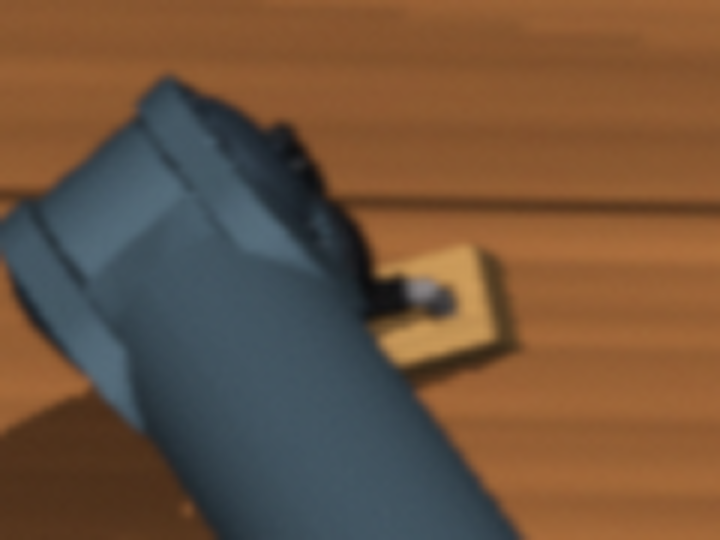

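```bash
python3 -m crank '[[[0,0,-18],[0,0,0],0.4],[[0,0,-18],[0,0,0],0.4],[[0,0,-18],[0,0,0],0.4],[[0,0,-15.5],[0,0,0],0.4],[[0,0,0],[0,0,0],0.4],[[0,0,0],[0,0,0],0.4]]' 60
python3 - <<'E'
from fit import *
s=snap('side'); c=proj(s,[[367,304,150]])[0].astype(int)
a=s['pixels'][c[1]-35:c[1]+40,c[0]-50:c[0]+50]; cv2.imwrite(f'pics/ab2.png',cv2.resize(cv2.cvtColor(a,cv2.COLOR_RGB2BGR),None,fx=8,fy=8,interpolation=2))
E
```

```text
time_s: 3.2
tool_pos: [366.8, 305.2, 130.9]
ee_rot: [[-0.0, 0.956, 0.294], [-0.0, 0.294, -0.956], [-1.0, -0.0, 0.0]]
contact_force: [-0.3, -0.1, -0.3]
grip_width: 25.5
```

View pics/ab2.png

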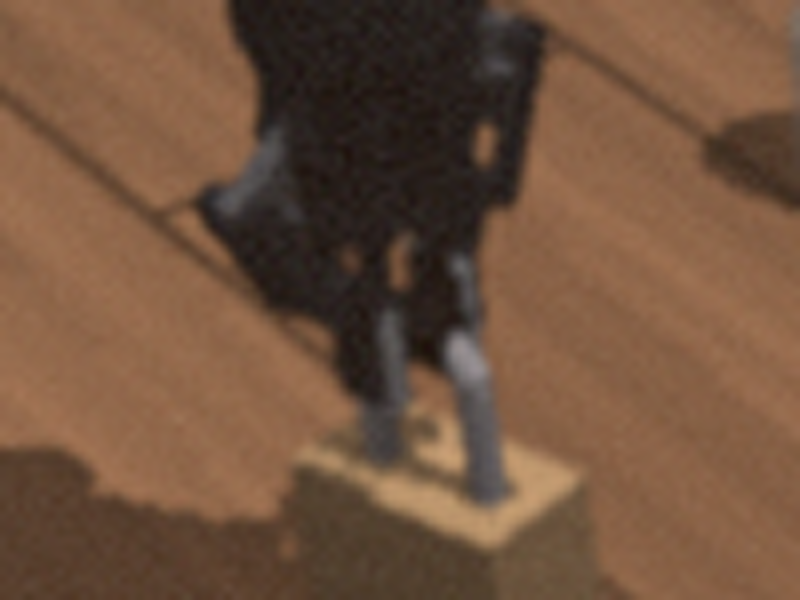

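```bash
python3 -m crank '[[[0,0,0],[0,0,0],0.55],[[0,0,0],[0,0,0],0.62]]' 20;python3 -m crank '[[[0,0,0],[0,0,0],1]]' 20; python3 -m crank '[[[0,0,0],[0,0,0],1],[[0,0,0],[0,0,0],1]]' 20
```

```text
time_s: 3.55
tool_pos: [367.7, 305.0, 131.6]
ee_rot: [[0.001, 0.956, 0.293], [0.002, 0.293, -0.956], [-1.0, 0.002, -0.001]]
contact_force: [0.8, 0.1, 1.0]
grip_width: 16.2
time_s: 3.65
tool_pos: [367.9, 305.1, 131.7]
ee_rot: [[0.002, 0.956, 0.293], [0.002, 0.293, -0.956], [-1.0, 0.002, -0.001]]
contact_force: [0.4, 0.3, 2.2]
grip_width: 15.9
time_s: 3.85
tool_pos: [367.9, 305.1, 131.6]
ee_rot: [[0.002, 0.956, 0.293], [0.002, 0.293, -0.956], [-1.0, 0.002, -0.001]]
contact_force: [0.8, 1.0, 3.9]
grip_width: 15.9
```

```bash
python3 -m crank '[[[0,0,0],[0,0,0],1],[[0,0,0],[0,0,0],1],[[0,0,8],[0,0,0],1],[[0,0,12],[0,0,0],1],[[0,0,15],[0,0,0],1],[[0,0,20],[0,0,0],1],[[0,0,25],[0,0,0],1],[[0,0,25],[0,0,0],1],[[0,0,20],[0,0,0],1],[[0,0,13],[0,0,0],1],[[0,0,0],[0,0,0],1]]' 90
python3 - <<'E'
from fit import *
t=monitor.read_state();print(t['tool_pos'],t['contact_force'],t['wrist_torque'])
s=snap('side'); c=proj(s,[[367,304,220]])[0].astype(int)
a=s['pixels'][c[1]-35:c[1]+55,c[0]-60:c[0]+60]; cv2.imwrite(f'pics/ab3.png',cv2.resize(cv2.cvtColor(a,cv2.COLOR_RGB2BGR),None,fx=6,fy=6,interpolation=2))
E
```

```text
time_s: 4.95
tool_pos: [367.2, 304.7, 270.5]
ee_rot: [[0.001, 0.956, 0.293], [0.002, 0.293, -0.956], [-1.0, 0.002, -0.002]]
contact_force: [0.6, -0.1, -1.6]
grip_width: 14.5
[366.19 303.76 267.99] [-0.71 -0.03 -2.7 ] [-0.01  0.01 -0.01]
```

View pics/ab3.png

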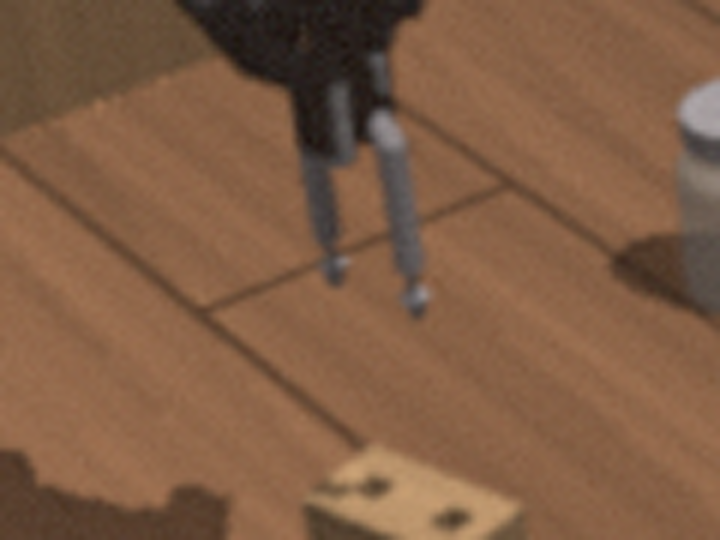

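```bash
python3 -m crank '[[[10,-19,0],[0,0,-0.03],1],[[21.2,-38.8,0],[0,0,-0.06],1],[[21.2,-38.8,0],[0,0,-0.06],1],[[21.2,-38.8,0],[0,0,-0.06],1],[[21.2,-38.8,0],[0,0,-0.06],1],[[21.2,-38.8,0],[0,0,-0.06],1],[[21.2,-38.8,0],[0,0,-0.06],1],[[21.2,-38.8,0],[0,0,-0.06],1],[[11,-19.4,0],[0,0,-0.027],1],[[0,0,0],[0,0,0],1],[[0,0,0],[0,0,0],1],[[0,0,0],[0,0,0],1]]'
python3 - <<'E'
from fit import *
t=monitor.read_state();print(t['tool_pos'],t['contact_force'],t['wrist_torque'])
for n in S:
    s=snap(n); c=proj(s,[[536,-6,190]])[0].astype(int);o=c-[60,45];print(n,o)
    a=s['pixels'][o[1]:o[1]+90,o[0]:o[0]+120]; cv2.imwrite(f'pics/lk_{n}.png',cv2.resize(cv2.cvtColor(a,cv2.COLOR_RGB2BGR),None,fx=6,fy=6,interpolation=2))
E
```

```text
time_s: 6.3
tool_pos: [535.4, -4.5, 267.8]
ee_rot: [[-0.002, 0.984, -0.177], [0.0, -0.177, -0.984], [-1.0, -0.002, 0.0]]
contact_force: [-0.1, 0.7, -2.1]
grip_width: 14.4
[535.68  -3.99 268.21] [-0.05 -0.56 -2.98] [-0.02 -0.03 -0.  ]
side [260 171]
top [268 177]
```

View pics/lk_side.png

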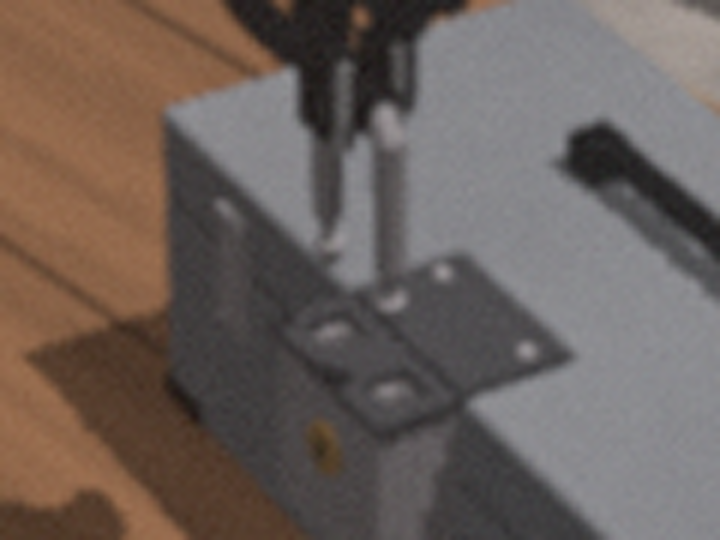

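View pics/lk_top.png

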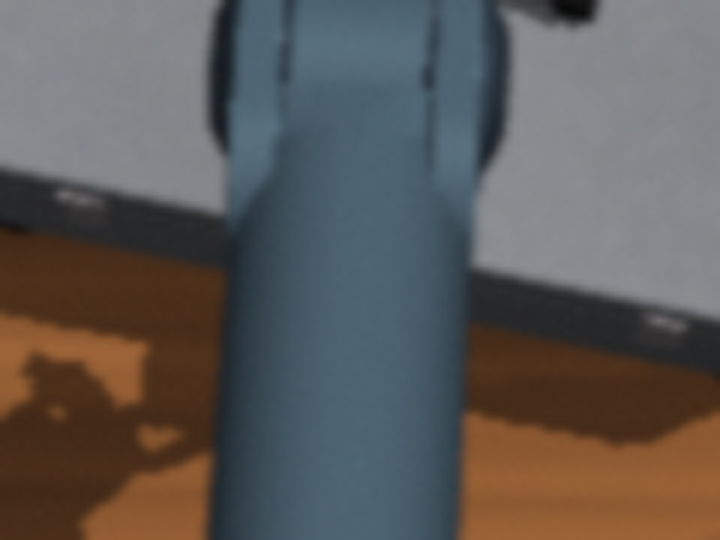

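```bash
python3 - <<'E'
from fit import *
f=lambda x,y:(260+(x+.5)/6-.5,171+(y+.5)/6-.5)
s=S['side']
tip=atz(s,[f(326,262),f(390,308)],181.5); eye=atz(s,[f(333,329),f(392,389)],149)
print(tip,tip.mean(0)); print(eye,eye.mean(0))
q=np.array([535.5,-4.5]);a=np.radians(-10.2);yv=np.array([-np.sin(a),np.cos(a)])
print(proj(s,[[*(q+22*yv),181.5],[*(q-22*yv),181.5]])*6-[1560,1026])
E
```

```text
[[538.22  19.7  181.5 ]
 [536.02 -18.46 181.5 ]] [537.12   0.62 181.5 ]
[[541.53  19.69 149.  ]
 [532.45 -23.74 149.  ]] [536.99  -2.03 149.  ]
[[330.34 261.19]
 [392.69 319.16]]
```

```bash
python3 -m crank '[[[0,0,-10],[0,0,0],1],[[0,0,-10],[0,0,0],1],[[0,0,0],[0,0,0],1],[[0,0,0],[0,0,0],1],[[0,0,0],[0,0,0],1]]'
cat > ov.py <<'E'
from fit import *
import sys
t=monitor.read_state();print(t['tool_pos'],t['contact_force'])
s=snap('side');L=np.array([536.,-6]);a=np.radians(-10.2);fn=sys.argv[1]
if len(sys.argv)>2: L=np.array([float(sys.argv[2]),float(sys.argv[3])])
xv=np.array([np.cos(a),np.sin(a)]);yv=np.array([-np.sin(a),np.cos(a)])
o=np.array([300,190]);k=12
im=cv2.resize(cv2.cvtColor(s['pixels'][o[1]:o[1]+50,o[0]:o[0]+50],cv2.COLOR_RGB2BGR),None,fx=k,fy=k,interpolation=2)
im0=im.copy()
def poly(pts,c): cv2.polylines(im,[((proj(s,pts)-o+.5)*k).astype(int)],True,c,1)
def sq(c0,h,z,c): poly([[*(c0+i*h*xv+j*h*yv),z] for i,j in((1,1),(1,-1),(-1,-1),(-1,1))],c)
for y in(22,-22): sq(L+y*yv,9,150,(0,255,0)); sq(L+y*yv,7,144,(0,255,255))
T=t['tool_pos']
for y in(22,-22):
    for h,dz in((6,78),(2.5,88)):
        c0=T[:2]+y*yv; poly([[*(c0+h*np.cos(w)*xv+h*np.sin(w)*yv),T[2]+1.5-dz] for w in np.linspace(0,6.28,16)],(0,0,255))
cv2.imwrite('pics/'+fn+'.png',np.hstack([im0]));cv2.imwrite('pics/'+fn+'o.png',im)
E
python3 ov.py v1
```

```text
time_s: 7.1
tool_pos: [536.6, -5.7, 248.8]
ee_rot: [[0.0, 0.984, -0.179], [-0.0, -0.179, -0.984], [-1.0, 0.0, 0.0]]
contact_force: [0.2, -1.4, -1.2]
grip_width: 14.5
[536.74  -5.69 249.08] [ 0.16 -0.1  -2.18]
```

View pics/v1.png

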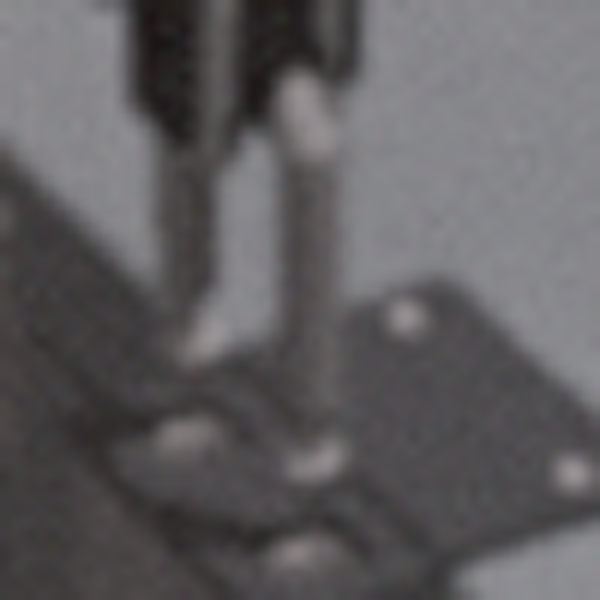

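View pics/v1o.png

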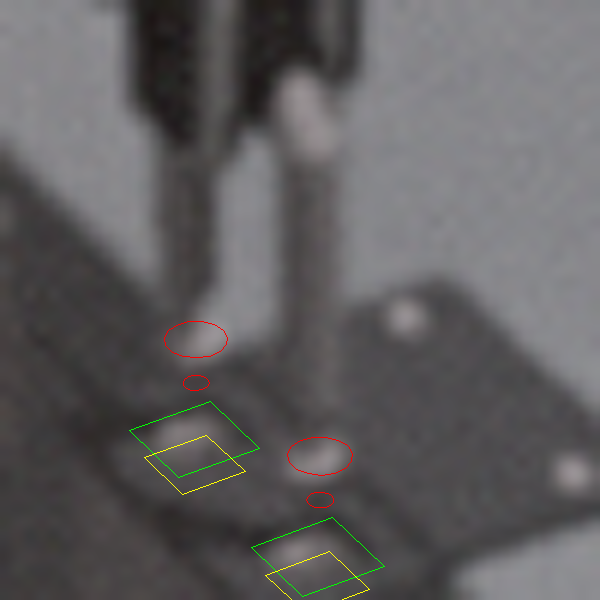

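```bash
python3 -m crank '[[[0,0,-6],[0,0,0],1],[[0,0,-5],[0,0,0],1],[[0,0,-3],[0,0,0],1],[[0,0,0],[0,0,0],1]]'
python3 ov.py v2
```

```text
time_s: 7.65
tool_pos: [535.8, -5.6, 233.9]
ee_rot: [[-0.002, 0.984, -0.179], [-0.0, -0.179, -0.984], [-1.0, -0.002, 0.001]]
contact_force: [-0.9, 0.7, -1.5]
grip_width: 14.5
[536.38  -5.63 234.58] [ 0.35 -0.33 -1.84]
```

View pics/v2o.png

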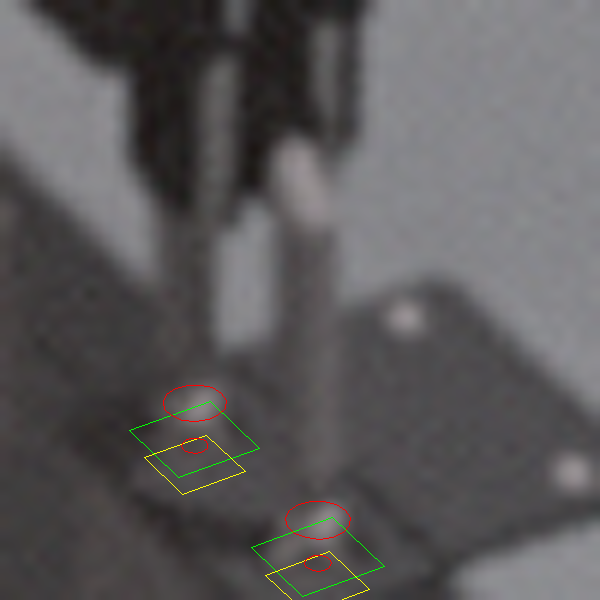

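Tips look inside the eyes (highlights at about (195,405) and (318,515), over the eye outlines), with no added force. Continuing down gently.

```bash
python3 -m crank '[[[0,0,-4],[0,0,0],1],[[0,0,-2],[0,0,0],1],[[0,0,0],[0,0,0],1]]'; python3 -m crank '[[[0,0,-4],[0,0,0],1],[[0,0,-2],[0,0,0],1],[[0,0,0],[0,0,0],1]]'
```

```text
time_s: 8.1
tool_pos: [536.1, -5.6, 228.3]
ee_rot: [[-0.001, 0.984, -0.179], [-0.0, -0.179, -0.984], [-1.0, -0.001, 0.0]]
contact_force: [0.4, -0.3, -1.9]
grip_width: 14.3
time_s: 8.4
tool_pos: [536.5, -5.6, 222.5]
ee_rot: [[0.0, 0.984, -0.179], [-0.0, -0.179, -0.984], [-1.0, 0.0, 0.0]]
contact_force: [-0.3, 0.0, -2.1]
grip_width: 14.4
```

```bash
python3 -m crank '[[[0,0,-4],[0,0,0],1],[[0,0,-2],[0,0,0],1],[[0,0,0],[0,0,0],1]]'; python3 -m crank '[[[0,0,-4],[0,0,0],1],[[0,0,-2],[0,0,0],1],[[0,0,0],[0,0,0],1]]';python3 -m crank '[[[0,0,-2],[0,0,0],1],[[0,0,-1],[0,0,0],1],[[0,0,0],[0,0,0],1]]'
```

```text
time_s: 8.7
tool_pos: [536.7, -5.6, 216.5]
ee_rot: [[0.001, 0.984, -0.179], [-0.0, -0.179, -0.984], [-1.0, 0.001, 0.0]]
contact_force: [1.3, 1.0, -2.7]
grip_width: 14.3
time_s: 9.0
tool_pos: [536.6, -5.7, 210.5]
ee_rot: [[0.0, 0.984, -0.179], [-0.0, -0.179, -0.984], [-1.0, 0.0, 0.0]]
contact_force: [1.5, -0.3, -2.1]
grip_width: 14.4
time_s: 9.3
tool_pos: [536.8, -5.7, 208.1]
ee_rot: [[0.001, 0.984, -0.179], [0.0, -0.179, -0.984], [-1.0, 0.001, -0.0]]
contact_force: [1.4, -1.1, -0.3]
grip_width: 14.3
```

```bash
for i in 1; do python3 -m crank '[[[0,0,-2],[0,0,0],1],[[0,0,-2],[0,0,0],1],[[0,0,0],[0,0,0],1]]' 110; done; python3 -m crank '[[[0,0,-2],[0,0,0],1],[[0,0,-2],[0,0,0],1],[[0,0,0],[0,0,0],1]]'; python3 -m crank '[[[0,0,-1.5],[0,0,0],1],[[0,0,-1.5],[0,0,0],1],[[0,0,0],[0,0,0],1]]'
```

```text
time_s: 9.6
tool_pos: [537.2, -5.7, 204.3]
ee_rot: [[0.002, 0.984, -0.179], [0.0, -0.179, -0.984], [-1.0, 0.002, -0.0]]
contact_force: [1.5, -0.2, 2.7]
grip_width: 13.7
time_s: 9.9
tool_pos: [537.3, -5.7, 200.1]
ee_rot: [[0.002, 0.984, -0.179], [-0.0, -0.179, -0.984], [-1.0, 0.002, -0.0]]
contact_force: [2.6, -0.0, 3.0]
grip_width: 14.0
time_s: 10.2
tool_pos: [537.3, -5.7, 197.2]
ee_rot: [[0.002, 0.984, -0.179], [-0.0, -0.179, -0.984], [-1.0, 0.002, -0.0]]
contact_force: [1.9, -0.2, 5.5]
grip_width: 14.3
```

```bash
python3 -m crank '[[[0,0,-1],[0,0,0],1],[[0,0,-1],[0,0,0],1],[[0,0,0],[0,0,0],1]]'|grep -v rot;python3 -m crank '[[[0,0,-1],[0,0,0],1],[[0,0,0],[0,0,0],1]]'|grep -v rot
```

```text
time_s: 10.5
tool_pos: [537.3, -5.8, 195.4]
contact_force: [2.9, -0.5, 5.2]
grip_width: 13.7
time_s: 10.7
tool_pos: [537.4, -5.8, 194.5]
contact_force: [2.4, -0.6, 5.1]
grip_width: 14.0
```

```bash
python3 -m crank '[[[0,0,-0.7],[0,0,0],1],[[0,0,0],[0,0,0],1]]'|grep -v rot
```

```text
time_s: 10.9
tool_pos: [537.4, -5.8, 193.9]
contact_force: [1.3, -0.9, 6.8]
grip_width: 14.2
```

```bash
python3 -m crank '[[[0,0,-0.7],[0,0,0],1],[[0,0,0],[0,0,0],1]]'|grep -v rot;python3 -m crank '[[[0,0,-0.7],[0,0,0],1],[[0,0,0],[0,0,0],1]]'|grep -v rot
```

```text
time_s: 11.1
tool_pos: [537.4, -5.7, 193.3]
contact_force: [1.9, -1.0, 6.4]
grip_width: 13.7
time_s: 11.3
tool_pos: [537.5, -5.7, 192.8]
contact_force: [1.8, -1.0, 9.1]
grip_width: 14.0
```

```bash
python3 -m crank '[[[0,0,-0.7],[0,0,0],1],[[0,0,0],[0,0,0],1]]'|grep -v rot;python3 -m crank '[[[0,0,-0.7],[0,0,0],1],[[0,0,0],[0,0,0],1]]'|grep -v rot
```

```text
time_s: 11.5
tool_pos: [537.5, -5.6, 192.3]
contact_force: [0.8, -0.4, 9.3]
grip_width: 13.9
time_s: 11.7
tool_pos: [537.6, -5.6, 191.9]
contact_force: [0.5, -0.1, 11.1]
grip_width: 14.0
```

```bash
python3 -m crank '[[[0,0,-0.6],[0,0,0],1],[[0,0,0],[0,0,0],1]]'|grep -v rot
```

```text
time_s: 11.9
tool_pos: [537.6, -5.6, 191.5]
contact_force: [0.4, -0.1, 10.5]
grip_width: 14.3
```

```bash
python3 -m crank '[[[0,0,-0.6],[0,0,0],1],[[0,0,0],[0,0,0],1]]'|grep -v rot
```

```text
time_s: 12.1
tool_pos: [537.6, -5.6, 191.0]
contact_force: [1.2, -1.6, 12.4]
grip_width: 13.8
```

```bash
python3 -m crank '[[[0,0,-0.5],[0,0,0],1],[[0,0,0],[0,0,0],1]]'|grep -v rot
```

```text
time_s: 12.3
tool_pos: [537.7, -5.6, 190.6]
contact_force: [-0.1, -0.6, 12.7]
grip_width: 14.0
```

```bash
python3 -m crank '[[[0,0,-0.5],[0,0,0],1],[[0,0,0],[0,0,0],1]]'|grep -v rot
```

```text
time_s: 12.5
tool_pos: [537.7, -5.7, 190.2]
contact_force: [-0.3, -0.4, 13.0]
grip_width: 14.1
```

```bash
python3 -m crank '[[[0,0,-0.5],[0,0,0],1],[[0,0,0],[0,0,0],1]]'|grep -v rot
```

```text
time_s: 12.7
tool_pos: [537.7, -5.6, 189.7]
contact_force: [-0.9, 0.0, 13.3]
grip_width: 13.8
```

```bash
python3 -m crank '[[[0,0,-0.5],[0,0,0],1],[[0,0,0],[0,0,0],1]]'|grep -v rot
```

```text
time_s: 12.9
tool_pos: [537.7, -5.6, 189.3]
contact_force: [0.0, -1.4, 12.7]
grip_width: 14.3
```

```bash
python3 -m crank '[[[0,0,-0.5],[0,0,0],1],[[0,0,0],[0,0,0],1]]'|grep -v rot
```

```text
time_s: 13.1
tool_pos: [537.7, -5.6, 188.8]
contact_force: [0.6, 0.0, 13.4]
grip_width: 13.9
```

```bash
python3 -m crank '[[[0,0,-0.5],[0,0,0],1],[[0,0,0],[0,0,0],1]]'|grep -v rot
```

```text
time_s: 13.3
tool_pos: [537.8, -5.6, 188.4]
contact_force: [-0.8, -1.4, 13.7]
grip_width: 13.9
```

```bash
python3 -m crank '[[[0,0,-0.5],[0,0,0],1],[[0,0,0],[0,0,0],1]]'|grep -v rot; python3 ov.py v3
```

```text
time_s: 13.5
tool_pos: [537.7, -5.6, 187.9]
contact_force: [-0.8, -0.7, 13.9]
grip_width: 14.0
[537.73  -5.64 187.88] [-0.45  0.34 14.55]
```

View pics/v3.png

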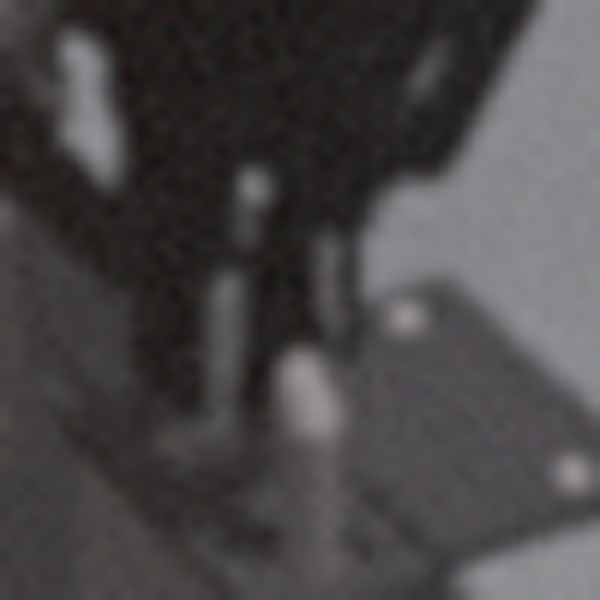

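```bash
python3 -m crank '[[[0,0,-0.5],[0,0,0],1],[[0,0,0],[0,0,0],1]]'|grep -v rot
```

```text
time_s: 13.85
tool_pos: [537.7, -5.7, 187.4]
contact_force: [-0.4, -1.0, 14.9]
grip_width: 13.9
```

```bash
python3 -m crank '[[[0,0,-0.5],[0,0,0],1],[[0,0,0],[0,0,0],1]]'|grep -v rot
```

```text
time_s: 14.05
tool_pos: [537.8, -4.7, 185.8]
contact_force: [2.0, 1.3, 6.7]
grip_width: 14.0
```

```bash
python3 -m crank '[[[0,0,0.5],[0,0,0],1],[[0,0,0],[0,0,0],1]]'|grep -v rot;  python3 -m crank '[[[0,0,0],[0,0,0],0.5],[[0,0,0],[0,0,0],0.3],[[0,0,0],[0,0,0],0.3],[[0,0,0],[0,0,0],0.3]]'|grep -v rot; python3 ov.py v4
```

```text
time_s: 14.25
tool_pos: [537.7, -4.7, 185.8]
contact_force: [3.1, 1.2, 4.9]
grip_width: 14.2
time_s: 14.65
tool_pos: [535.0, -5.8, 183.9]
contact_force: [0.2, -0.4, -1.5]
grip_width: 30.0
[535.66  -5.76 184.44] [ 1.19 -0.12  0.2 ]
```

View pics/v4.png

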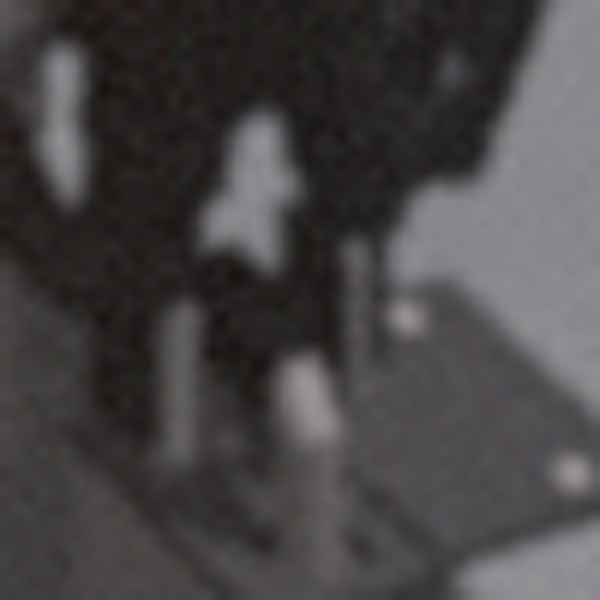

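```bash
python3 -m crank '[[[0,0,0],[0,0,0],0],[[0,0,5],[0,0,0],0],[[0,0,15],[0,0,0],0],[[0,0,30],[0,0,0],-0.3],[[0,0,35],[0,0,0],-0.3],[[-10,0,35],[0,0,0],-0.3],[[-40,0,30],[0,0,0],-0.3],[[-40,0,20],[0,0,0],-0.3],[[-20,20,0],[0,0,0],-0.3],[[0,0,0],[0,0,0],-0.3],[[0,0,0],[0,0,0],-0.3]]'|grep -v rot; python3 ov.py v5
python3 - <<'E'
from h import *
s=snap('side','fin.png')
E
```

```text
time_s: 15.9
tool_pos: [426.6, 14.3, 356.3]
contact_force: [-0.1, 0.1, -0.3]
grip_width: 55.4
[427.05  13.62 355.45] [ 0.5  -0.36 -0.07]
```

View pics/v5o.png

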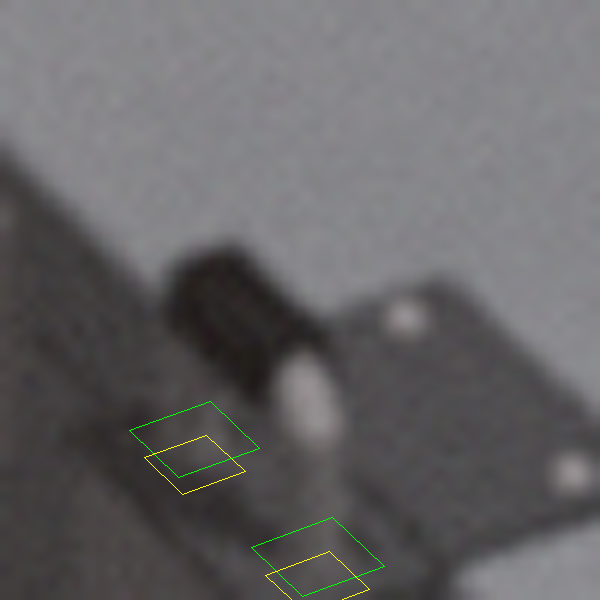

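View pics/fin.png

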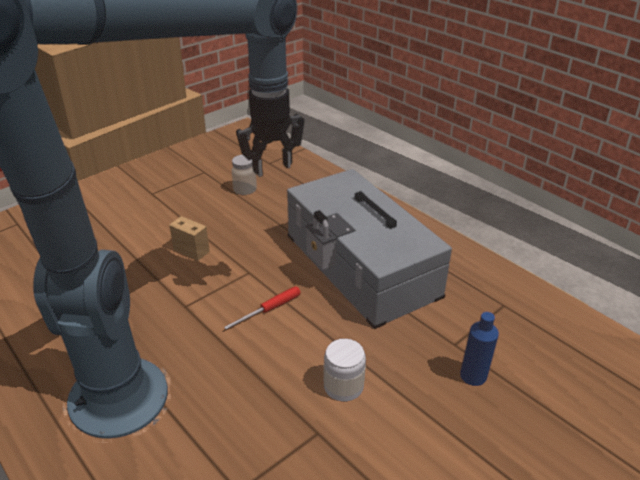

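```bash
python3 - <<'E'
from fit import *
s=snap('side')
a=np.radians(-10.2);yv=np.array([-np.sin(a),np.cos(a)])
o=np.array([300,190])
for z in (38,58): print(z,(proj(s,[[536,-6,150+z]])[0]-o)*12)
print(env.hand_in())
E
```

```text
38 [249.79 325.33]
58 [249.93 235.69]
the job is handed in; nothing more can be done
None
```

The shackle is locked in the hasp and stayed down after I let go. I handed the job in at about 16 s of the allowed 58 s; the hand-in gives no verdict.

- **Lift and insertion:** I pinched the sleeve, lifted the shackle straight out of the stand and lowered both legs through the plate into the lock case. There was no noticeable contact force until the ejector.
- **Pressing:** I pressed down in steps of about 0.5 mm, and the wrist reading rose to about 15 N (about 17 N of push). At the click it fell to 6.7 N and the tool dropped 1.6 mm, with the sleeve an estimated 37–38 mm above the plate. I stopped there, then let go and backed off.
- **Last checks:** In the final side picture the sleeve is centred near row 320 of the enlarged view. I would expect 325 if latched at 38 mm and 236 if it had sprung back to 58 mm. The picture shows the bystanders where they were, and the gripper touches nothing.
- **Not confirmed:** The force on the end stop could not be measured directly. The camera and tool positions differed by about 1–2 mm, which is within the calibration and the clearances. The last pictures came from the side camera only; I did not check from the top again.

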